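# Click the press stud of a filleting-knife guard shut with the stand-held pliers

### The job

On the counter, an ivory filleting-knife guard waits in the guide of the press-stud pliers that are held in a stand. Slide the guard fully home against the end stop so that its raised stud comes under the pliers' jaw, then press the pliers' upper handle all the way down until the stud clicks shut, and let the handle spring back up. The white juicer beside it and the finished guard on the cutting board are not part of the job.

Things in the scene. Friction and masses are not known exactly. Their poses are not given: they have to be found in the camera images.
- paddle (a point): Middle of the top face of the black thumb paddle (44 x 32 mm) at the free, robot-side end of the pliers' sprung upper arm. Open: 151 mm above the counter, sloping 20 degrees. Fully pressed: level, at 97 mm, 17 mm farther from the hinge, on a firm stop. Pressing takes 2 to 11 N. While open, x is level and points to the hinge (148 mm off in plan), y is the guard's way home, z is up.
- tab (a point): Centre of the upright tab at the tail of the ivory guard (bar 160 x 36 x 10 mm, top face 70 mm above the counter). The tab is 30 mm wide (x), 10 mm thick (y); this point is 85 mm up, its top 100 mm up; behind it (-y) is clear space. +y is the way home, z is up. The raised steel stud (18 mm across, 10 mm above the bar) is 80 mm along +y.
- guard (a joint): How far the guard has slid along its guide, m: 0 drawn out, 0.075 fully home, nose against the end stop and stud under the pliers' jaw. It cannot leave the guide and slides with about 2 N.
- stud (a joint): How far the cap of the stud is pressed in, m: 0 raised; past a hump at 0.0035 it snaps down by itself and stays at 0.006, clicked shut.

How it is judged:
On the way, in this order (a step that is already met when the one before it is completed fails the run):
1. the guard is slid home to the stop with its stud still unclicked (value of joint guard above 0.067 m and value of joint stud below 0.002 m), for 0.2 s.
2. the pliers' upper handle is pressed down and the stud clicks shut (height (world z) of paddle below 0.105 m and value of joint stud above 0.005 m and value of joint guard above 0.067 m), for 0.1 s.
At the end, for the whole second after the job is handed in: The guard is home (joint above 0.067 m of 0.075 m), its stud is clicked shut (cap pressed in by more than 5 of 6 mm), and the pliers' handle has sprung back up (paddle more than 140 mm above the counter) (value of joint guard above 0.067 m and value of joint stud above 0.005 m and height (world z) of paddle above 0.14 m); the robot touches nothing.
It also fails if it takes over 42 s, if anything falls off the work surface, if the arm or the gripper's body presses on something with over 40 N, if the wrist force passes 120 N, or if a joint passes its speed limit or range.

### The arm

A 6-joint arm with a two-finger parallel gripper is mounted at the origin on the work surface. World frame = base frame: x ahead of the robot, y to its left, z up, the work surface at z = 0. Lengths are in m, angles in rad, forces in N, time in s.
With the tool pointing down it reaches from about 0.375 to 0.975 m from the base axis. Payload 3.8 kg.
Tool frame: the origin (TCP) lies on the centre line of the jaws, within the pads' length; the fingertips stand 14 mm ahead of it and the grasp point (between the pads) lies 5 mm behind it; z points along the fingers, y is the line along which they close (so a half turn about z gives the same grasp; the last joint's range is limited). The gripper opens to 85 mm and grips with 20 to 120 N. Pads are 22 mm wide; open, the fingers measure 114 mm over their backs; the gripper's body (76 mm by 85 mm) begins 54 mm behind the grasp point. The pads swing forward as they close: fully open they stand 13 mm farther back than shut.
Start: joints at [-1.23, 0.264, 1.604, -0, 1.274, -0.037], TCP at [0.249, -0.627, 0.245] pointing down, gripper open.
Joint ranges: [-2.63, 2.63], [-0.94, 2.18], [0.31, 2.57], [-1.31, 4.45], [0, 2.66], [-2.55, 2.55]. Speed limits (rad/s): [2.57, 2.57, 3.14, 3.14, 3.14, 3.14].

### API

Orientations are given as a rotation vector (axis times angle).
In Python, from workcell import bot, eyes, spot_in gives the robot as it stands.
- The arm moves only by the tool carry_out, never from a script. Its argument "series" is text: rows parted by semicolons, each of 4 numbers parted by spaces: the shift along the world's x, y, z in m, then the turn about the world's z in degrees. In form: tx ty tz roll; .... A call has 1 to 20 rows; each row shifts and turns the commanded pose from where the row before left it; what a row does not reach is not made up. A row lasts 1/8 s, in which the tool goes at most 62.5 mm and 10.7 degrees, less where a joint would pass 70% of its speed; a pose out of reach is approached as far as the arm can. A call is refused whole if a number of a shift passes 0.0625 or a number of a turn 10.7, either way. A call with a gripper value outside its range is refused whole. "jaw" is the gripper command: -1 is shut, 1 is fully open, values between are in proportion, set as the call begins (left out, the last holds). The fingers move at their own pace and stop on an object; "grip_force" is the grip in N (left out, the last holds). Time passes only in rows, so rows that do not move let the fingers close. It gives the time, the measured TCP pose, the force, the opening and the grip force at its end, in the units of the state.
- bot.read_state(): the state, without advancing time (a new reading comes with each control period).
- eyes.read_camera(name): name is "scene" or "top" or "wrist"; returns (picture, depth): 480x640x3 uint8, blue, green, red; 480x640 float32, m along the optical axis (not along the pixel's ray), 0 where there is no reading.
- eyes.get_calibration(name): a dict with "K" (3x3 intrinsics, pixels), "position" and "rotation" of the camera in the world; the wrist camera has in their place "T_tool_cam" (4x4, takes a point from camera to tool coordinates, whose origin is the TCP and whose axes are the flange's). Camera axes: x right, y down, z forward; pixel columns grow to the right and rows downward; lengths in m; the calibration is good to about 2 mm. A picture is of the moment at which its call begins: read the wrist's pose just before it. get_calibration takes no time and is no camera call.
- bot.finish_job(): hands the job in; it is judged then, once.
Trained networks look in the newest picture that a camera, given by its name, has taken for a name from the list of things; names that differ only in an ending like _2 or _b are one class to them, and where a whole thing is asked for, a point or a joint stands for the part that bears it (a point fixed in the world has none). Each returns a list of dicts, best first, with "score" (0 to 1); they miss things now and then, are a little off and sometimes report something else, mostly with a low value. They report only what shows in the picture. A call takes as long as a camera call.
- spot_in(camera, target): "rect" ([centre column, centre row, width, height] in pixels, round what is visible of it).
The state is a dict: "time": time; "q": joint angles; "joint_vel": joint speeds; "joint_torque": joint torques, N m; "tool_pos": TCP position; "tcp_rot": TCP orientation; "wrist_force": force on the tool from outside, world axes, zero at the start; "torque": the same for the moment, N m; "width": opening from 0.0 (shut) to 1.0 (fully open); "grip_force": force on a finger pad.
Only numpy, scipy, OpenCV 4.12 (cv2) and the standard library are available. Lean on these libraries where they do the work, as an engineer would, in place of code of your own. Each camera call takes 0.05 s, during which the arm holds its last target. There are 200 camera calls.

## Working session

There is one attempt and no reset: what is moved stays moved. The work goes in short steps, Python scripts to look and compute and a tool call to move; the robot and the scene stay as the last step left them, time stands still between calls to the robot, and variables do not carry over. Pictures are saved under pics/ and viewed, at most 10 in all, crops included, and the job is handed in when it is done.

Besides the shell and the picture viewer there is one more tool, called after "Request:" by a JSON object that holds its "name" and its "arguments". carry_out: Moves the arm, as the interface text tells. Its arguments: {"type":"object","properties":{"series":{"type":"string"},"jaw":{"type":"number"},"grip_force":{"type":"number"}},"required":["series"]}

```bash
mkdir -p pics
cat > h.py <<'E'
import numpy as np, cv2
from workcell import bot, eyes, spot_in
from scipy.spatial.transform import Rotation as R
def pose(cam):
    c=eyes.get_calibration(cam)
    if cam!='wrist': 
        return np.array(c['K']),np.array(c['rotation']),np.array(c['position'])
    s=bot.read_state(); T=np.eye(4); T[:3,:3]=R.from_rotvec(s['tcp_rot']).as_matrix(); T[:3,3]=s['tool_pos']
    T=T@np.array(c['T_tool_cam']); return np.array(c['K']),T[:3,:3],T[:3,3]
def grab(cam):
    K,r,p=pose(cam)
    if r.shape!=(3,3): r=R.from_rotvec(r).as_matrix()
    im,d=eyes.read_camera(cam)
    v,u=np.mgrid[:480,:640]
    ray=np.stack([(u-K[0,2])/K[0,0],(v-K[1,2])/K[1,1],np.ones_like(u)],-1)
    P=(ray*d[...,None])@r.T+p; P[d==0]=np.nan
    return im,P,(K,r,p)
E
python3 - <<'E'
from h import *
for cam in ['scene','top']:
    im,P,_=grab(cam); cv2.imwrite(f'pics/{cam}0.png',im); np.save(cam+'P.npy',P)
    for t in ['paddle','tab','guard','stud']:
        for o in spot_in(cam,t)[:3]:
            u,v=map(int,o['rect'][:2]); print(cam,t,round(o['score'],2),np.round(o['rect']),np.round(P[v,u],3))
print(bot.read_state())
E
```

```text
scene paddle 0.82 [382. 277. 131. 135.] [0.543 0.068 0.125]
scene paddle 0.72 [320. 269.  15.  14.] [ 0.568 -0.009  0.081]
scene tab 0.75 [314. 263.  81.  94.] [ 0.563 -0.026  0.07 ]
scene tab 0.57 [322. 269.  14.  15.] [ 0.565 -0.008  0.081]
scene guard 0.67 [316. 267.  89. 109.] [ 0.568 -0.016  0.081]
top paddle 0.69 [237. 247.  51. 130.] [0.536 0.065 0.128]
top tab 0.76 [302. 229. 111.  36.] [ 0.565 -0.018  0.082]
top guard 0.73 [303. 231. 109.  36.] [ 0.564 -0.018  0.079]
top stud 0.68 [298. 227.  11.  13.] [ 0.568 -0.013  0.081]
{'time': 0.5, 'q': array([-1.22991968e+00,  2.63903523e-01,  1.60398000e+00,  1.27289428e-06,
        1.27368663e+00, -3.69120401e-02]), 'joint_vel': array([-2.67204087e-03, -5.48246280e-04, -1.09870019e-03,  1.36187431e-03,
        3.26786575e-05,  8.69071911e-04]), 'joint_torque': array([-8.50169290e-04, -5.14405489e+01, -3.67237866e+01,  7.88317107e-05,
        2.65563380e-03, -3.69656306e-06]), 'tool_pos': array([ 0.24897879, -0.62741312,  0.24528816]), 'tcp_rot': array([3.08568986e+00, 5.89901628e-01, 7.24076487e-06]), 'wrist_force': array([-0.58430908,  0.03789182, -0.05771922]), 'torque': array([-0.05863845,  0.00973465, -0.00792415]), 'grip_force': 0.0, 'width': 0.9966166355969623}
```

View pics/scene0.png

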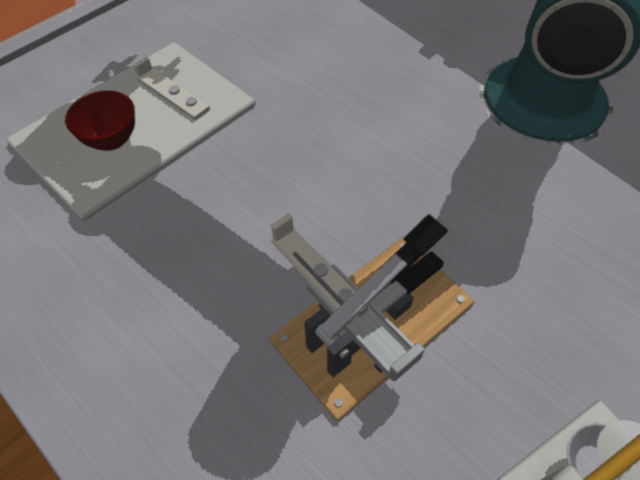

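View pics/top0.png

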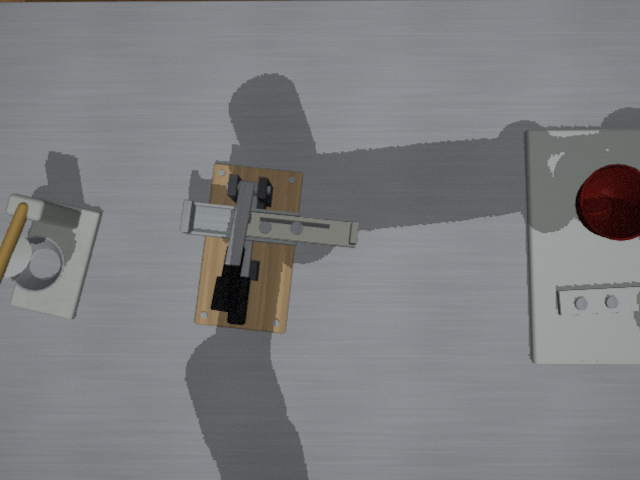

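The scene view shows the pliers with the upper paddle at about (425,235), above the lower handle at (425,270), and the guard tab at (283,226). In the top view the tab is at (353,233), the paddles are near (230,295), and home is to the left (+y).

Run:
```python
from h import *
P=np.load('topP.npy'); im=cv2.imread('pics/top0.png'); z=P[...,2]
print('tab col heights')
m=(z>.085)&(z<.115); m[:, :335]=0; m[:,375:]=0; m[:215]=0;m[260:]=0
print('tab top',np.round(np.nanmean(P[m],0),4),m.sum(), np.round(np.nanmin(P[m],0),3),np.round(np.nanmax(P[m],0),3))
(c,s,a)=cv2.minAreaRect((P[m][:,:2]*1000).astype(np.float32)); print(c,s,a)
b=(z>.066)&(z<.074); b[:,:270]=0;b[:,348:]=0;b[:200]=0;b[260:]=0
q=P[b][:,:2]; w=np.linalg.svd(q-q.mean(0),full_matrices=False)[2][0]; print('bar dir',w,q.mean(0),b.sum())
k=(im.max(2)<40); k[:,:200]=0;k[:,262:]=0;k[:240]=0;k[330:]=0
for r in range(250,326,6): print(r,[(c,int(1000*z[r,c])) for c in range(208,262,6) if k[r,c]])
k&=z>.13
print('paddle',np.round(np.nanmean(P[k],0),4),k.sum(),cv2.minAreaRect((P[k][:,:2]*1000).astype(np.float32)))
S=np.load('sceneP.npy'); 
for uv in [(425,235),(425,270),(435,222),(415,250),(283,222)]: print(uv,np.round(S[uv[1],uv[0]],3))
x=cv2.resize(im[150:350,170:390],None,fx=3,fy=3,interpolation=cv2.INTER_CUBIC); cv2.imwrite('pics/c1.png',np.clip(x.astype(int)*2,0,255).astype(np.uint8)[:600])
print(np.round(R.from_rotvec(bot.read_state()['tcp_rot']).as_matrix(),3))
```

```text
tab col heights
tab top [ 0.5582 -0.0896  0.0998] 170 [ 0.544 -0.095  0.086] [ 0.574 -0.084  0.104]
(558.729736328125, -89.95809173583984) (10.075316429138184, 29.87299346923828) 84.15144348144531
bar dir [-0.12400995 -0.99228097] [ 0.56533601 -0.02568914] 1893
250 [(244, 122)]
256 []
262 [(256, 42)]
268 [(226, 134), (232, 133), (238, 135)]
274 [(226, 137), (232, 138), (238, 136), (256, 41)]
280 [(220, 147), (226, 147), (232, 144), (238, 147), (244, 53), (256, 33)]
286 [(220, 149), (226, 151), (232, 149), (238, 149), (244, 55)]
292 [(214, 151), (220, 150), (226, 150), (232, 152), (238, 148), (244, 54)]
298 [(214, 154), (220, 153), (226, 154), (232, 154), (238, 150), (244, 54)]
304 [(214, 156), (220, 155), (226, 156), (232, 154), (238, 55), (244, 54)]
310 [(220, 156), (226, 156), (232, 158), (238, 54), (244, 56)]
316 [(232, 52), (238, 53), (244, 51)]
322 [(232, 54), (238, 53), (244, 53)]
paddle [0.4818 0.0723 0.1484] 1082 ((486.51361083984375, 72.2935791015625), (31.685131072998047, 64.90087890625), 83.82386016845703)
(425, 235) [0.479 0.077 0.153]
(425, 270) [0.461 0.082 0.055]
(435, 222) [0.459 0.076 0.158]
(415, 250) [0.498 0.079 0.144]
(283, 222) [ 0.558 -0.085  0.1  ]
[[ 0.929  0.369  0.   ]
 [ 0.369 -0.929 -0.   ]
 [ 0.     0.    -1.   ]]
```

View pics/c1.png

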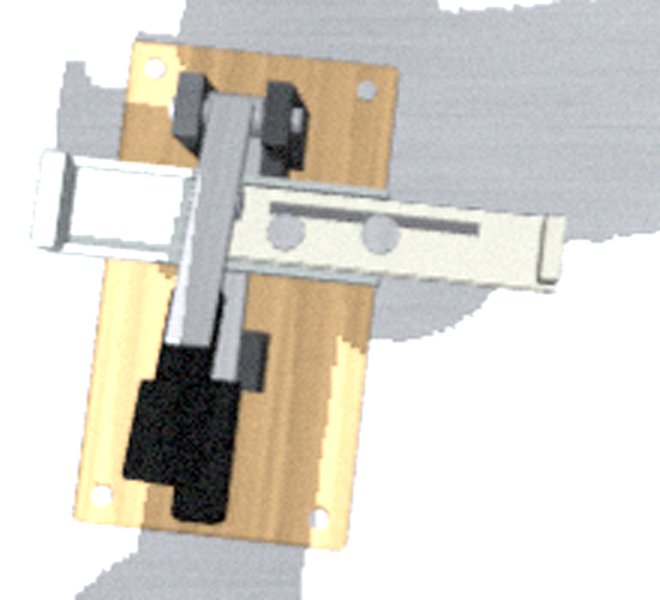

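Estimates: the tab is at (0.559,-0.090), home is about (0.105,0.994) and the paddle is at about (0.477,0.074). I'll go behind the tab with the jaw shut.

Request:
{"name": "carry_out", "arguments": {"series": "0.0255 0.0415 0 5.2;0.0255 0.0415 0 5.2;0.0255 0.0415 0 5.2;0.0255 0.0415 0 5.2;0.0255 0.0415 0 5.2;0.0255 0.0415 0 5.2;0.0255 0.0415 0 5.2;0.0255 0.0415 0 5.2;0.0255 0.0415 0 5.2;0.0255 0.0415 0 5.2;0.0255 0.0415 0 5.2;0.0255 0.0415 0 5.2;0 0 0 0;0 0 0 0", "jaw": -1, "grip_force": 40}}

```text
time: 2.25
tool_pos: [0.5548, -0.1295, 0.2453]
tcp_rot: [2.334, 2.103, -0.001]
wrist_force: [0.3, 0.0, -0.6]
width: 0.001
grip_force: 0.0
```

Run:
```python
from h import *
im,P,_=grab('wrist'); cv2.imwrite('pics/w1.png',im); z=P[...,2]
for t in ['tab','stud','paddle']:
    for o in spot_in('wrist',t)[:2]:
        u,v=map(int,o['rect'][:2]); print(t,round(o['score'],2),np.round(o['rect']),np.round(P[v,u],3))
m=(z>.093)&(z<.106)&(abs(P[...,0]-.559)<.03)&(abs(P[...,1]+.09)<.02)
print(m.sum(),np.nanmean(P[m],0) if m.any() else '')
if m.any(): print(cv2.minAreaRect((P[m][:,:2]*1000).astype(np.float32)))
```

```text
tab 0.88 [321.  88.  49. 177.] [ 0.562 -0.029  0.071]
stud 0.84 [323.  57.  22.  31.] [ 0.566 -0.01   0.08 ]
562 [ 0.55786426 -0.08776427  0.10000151]
((557.6200561523438, -87.9170150756836), (9.586495399475098, 29.441673278808594), 84.2017593383789)
```

View pics/w1.png

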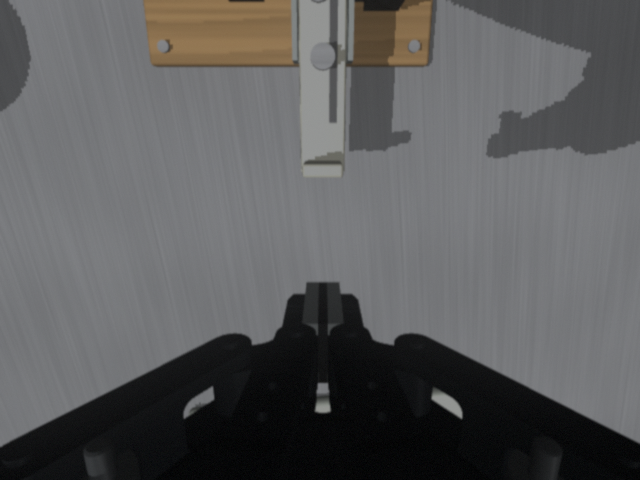

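The wrist view shows the tab at (322,170), centred in front of the closed fingers at (322,300). Descending.

Request:
{"name": "carry_out", "arguments": {"series": "0 0 -0.03 0;0 0 -0.04 0;0 0 -0.04 0;0 0 -0.03 0;0 0 -0.015 0;0 0 0 0;0 0 0 0"}}

```text
time: 3.32
tool_pos: [0.5561, -0.13, 0.0918]
tcp_rot: [2.333, 2.101, 0.002]
wrist_force: [-0.3, -0.7, -0.2]
width: 0.001
grip_force: 0.0
```

Run:
```python
from h import *
print(np.round(eyes.get_calibration('wrist')['T_tool_cam'],3))
```

```text
[[ 0.001 -0.961 -0.276  0.07 ]
 [ 1.     0.001 -0.001 -0.001]
 [ 0.001 -0.276  0.961 -0.129]
 [ 0.     0.     0.     1.   ]]
```

Request:
{"name": "carry_out", "arguments": {"series": "0.001 0.01 0 0;0.001 0.01 0 0;0.001 0.01 0 0;0.001 0.01 0 0;0.001 0.01 0 0;0.001 0.01 0 0;0.001 0.01 0 0;0.001 0.01 0 0;0.001 0.01 0 0;0.0005 0.004 0 0;0 0 0 0"}}

```text
time: 4.7
tool_pos: [0.5639, -0.0347, 0.0899]
tcp_rot: [-2.332, -2.103, 0.001]
wrist_force: [-0.8, -1.3, -0.3]
width: 0.002
grip_force: 0.0
```

Request:
{"name": "carry_out", "arguments": {"series": "0 0.003 0 0;0 0.002 0 0;0 0.002 0 0;0 0 0 0;0 0 0 0"}}

```text
time: 5.32
tool_pos: [0.5642, -0.0307, 0.09]
tcp_rot: [2.332, 2.102, -0.004]
wrist_force: [-0.4, -9.2, -1.2]
width: -0.004
grip_force: 4.5
```

Run:
```python
from h import *
print(bot.read_state()['wrist_force'])
im,P,_=grab('top'); z=P[...,2]; cv2.imwrite('pics/t2.png',cv2.resize(im[150:350,170:390],None,fx=3,fy=3)[:600])
im,P,_=grab('scene'); cv2.imwrite('pics/s2.png',im)
```

```text
[-0.36196106 -9.18118491 -1.23891238]
```

View pics/s2.png

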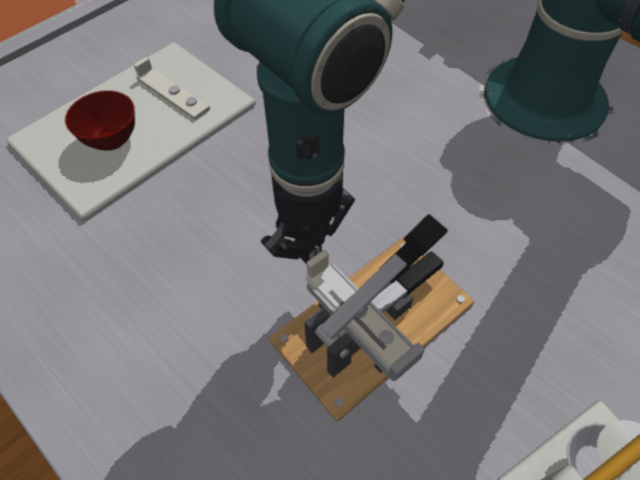

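The scene view shows the guard in, with the tab at (317,265) near the pliers. The 9 N reaction at the expected position means it is on the stop. Back off, rise, and go over to the paddle.

Request:
{"name": "carry_out", "arguments": {"series": "-0.001 -0.01 0 0;-0.002 -0.02 0 0;0 0 0.03 0;0 0 0.05 0;0 0 0.05 0;-0.02 0.03 0 0;-0.023 0.034 0 0;-0.023 0.034 0 0;-0.018 0.03 0 0;0 0 0 0;0 0 0 0"}}

```text
time: 6.8
tool_pos: [0.4778, 0.069, 0.2205]
tcp_rot: [2.333, 2.103, 0.001]
wrist_force: [0.5, -0.1, 0.5]
width: 0.0
grip_force: 0.0
```

Run:
```python
from h import *
for cam in ['top','scene']:
  im,P,_=grab(cam); z=P[...,2]
  m=(abs(P[...,0]-.565)<.03)&(abs(P[...,1]+.015)<.02)&(z>.09)&(z<.105)
  print(cam,'tab',m.sum(),np.nanmean(P[m],0))
  k=(im.max(2)<40)&(z>.135)&(z<.165)&(abs(P[...,0]-.477)<.025)&(abs(P[...,1]-.074)<.025)
  print('paddle',k.sum(),np.nanmean(P[k],0),np.nanpercentile(P[k],[1,99],axis=0))
```

```text
top tab 168 [ 0.5658727  -0.01644384  0.10003859]
paddle 267 [0.48254029 0.0623374  0.14793918] [[0.45478479 0.05640625 0.13637199]
 [0.50198134 0.07264096 0.15871491]]
scene tab 234 [ 0.56778651 -0.01337787  0.09858627]
paddle 980 [0.47962648 0.07627289 0.14989447] [[0.45754121 0.06169965 0.1362362 ]
 [0.50123205 0.09159995 0.15916115]]
```

Request:
{"name": "carry_out", "arguments": {"series": "-0.002 0.005 -0.02 0;0 0 -0.02 0;0 0 -0.01 0;-0.002 0 -0.006 0;-0.002 0 -0.006 0;-0.002 0.0005 -0.006 0;-0.002 0 -0.006 0;-0.002 0.0005 -0.006 0;-0.002 0 -0.006 0;-0.002 0.0005 -0.006 0;0 0 0 0"}}

```text
time: 8.28
tool_pos: [0.462, 0.0759, 0.1282]
tcp_rot: [2.333, 2.103, 0.001]
wrist_force: [0.3, -3.1, 3.1]
width: 0.005
grip_force: 2.0
```

Request:
{"name": "carry_out", "arguments": {"series": "-0.001 0 -0.005 0;-0.001 0 -0.005 0;0 0 -0.004 0;0 0 -0.003 0;0 0 -0.002 0;0 0 0 0;0 0 0 0"}}

```text
time: 9.15
tool_pos: [0.4591, 0.0762, 0.1105]
tcp_rot: [-2.333, -2.102, 0.001]
wrist_force: [-6.2, -2.3, 13.8]
width: 0.001
grip_force: 7.0
```

Request:
{"name": "carry_out", "arguments": {"series": "0 0 -0.003 0;0 0 0 0;0 0 0 0"}}

```text
time: 9.52
tool_pos: [0.4591, 0.0763, 0.1096]
tcp_rot: [-2.333, -2.102, 0.002]
wrist_force: [-12.0, -2.5, 30.1]
width: 0.007
grip_force: 14.7
```

Run:
```python
from h import *
im,P,_=grab('scene'); cv2.imwrite('pics/s3.png',cv2.resize(im[180:400,240:500],None,fx=2.5,fy=2.5))
```

```text
(no output)
```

View pics/s3.png

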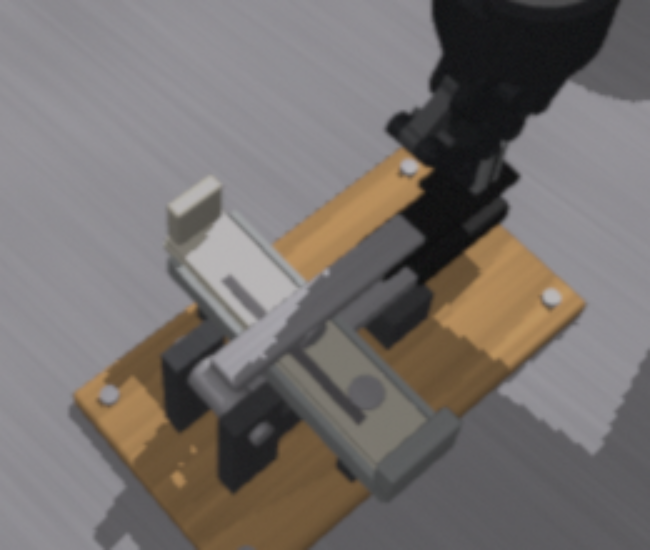

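The handle is pressed level: the fingertips are on the paddle near (490,185), and 30 N means it is on the firm stop. Now release it by retracing the path.

Request:
{"name": "carry_out", "arguments": {"series": "0 0 0.005 0;0.001 0 0.006 0;0.002 0 0.006 0;0.002 0 0.007 0;0.002 0 0.007 0;0.002 0 0.007 0;0.002 0 0.007 0;0.002 0 0.007 0;0 0 0.01 0;0 0 0.02 0;0 0 0.03 0;-0.02 -0.04 0.03 0;-0.02 -0.05 0 0;-0.02 -0.05 0 0;0 0 0 0;0 0 0 0"}}

```text
time: 11.58
tool_pos: [0.4123, -0.0635, 0.2482]
tcp_rot: [-2.334, -2.101, -0.001]
wrist_force: [-0.3, -0.2, -0.1]
width: 0.003
grip_force: 0.0
```

Run:
```python
from h import *
print(bot.read_state()['wrist_force'])
for cam in ['top','scene']:
  im,P,_=grab(cam); z=P[...,2]
  m=(abs(P[...,0]-.565)<.03)&(abs(P[...,1]+.015)<.02)&(z>.09)&(z<.105)
  print(cam,'tab',m.sum(),np.nanmean(P[m],0))
  k=(im.max(2)<40)&(z>.13)&(z<.165)&(abs(P[...,0]-.477)<.025)&(abs(P[...,1]-.074)<.025)
  print('paddle',k.sum(),np.nanmean(P[k],0),np.nanpercentile(P[k],[1,99],axis=0))
cv2.imwrite('pics/s4.png',cv2.resize(im[180:400,240:500],None,fx=2.5,fy=2.5))
```

```text
[-0.26630146 -0.1796371  -0.08447244]
top tab 164 [ 0.56602899 -0.01637923  0.10023049]
paddle 946 [0.47775472 0.07289151 0.15047525] [[0.45511456 0.05702702 0.13648133]
 [0.50195571 0.08948122 0.15888415]]
scene tab 238 [ 0.56766207 -0.01340435  0.09847741]
paddle 991 [0.47972416 0.07626848 0.14978826] [[0.45705941 0.06094551 0.13596569]
 [0.50136634 0.09141681 0.15878578]]
```

View pics/s4.png

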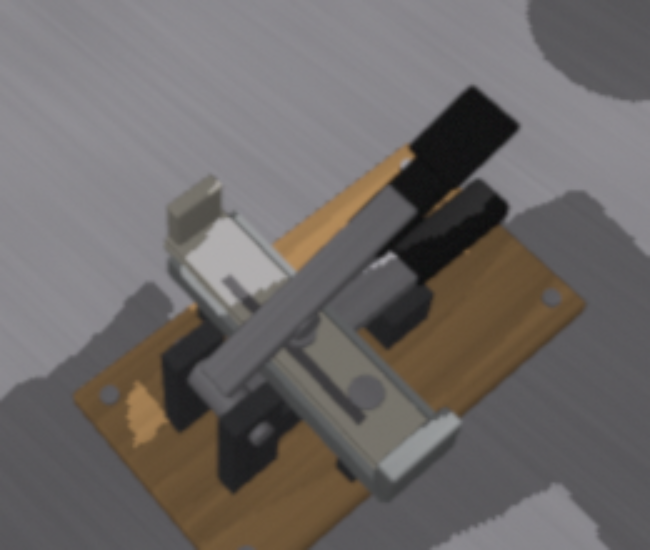

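The handle is back up with its paddle at about (465,130), and the guard is still home. The paddle reached its firm stop, so I'm handing in.

```bash
python3 -c "
from workcell import bot
print(bot.finish_job())"
```

```text
the job is handed in; nothing more can be done
None
```

The guard is home against the stop, the handle was pressed to its firm stop and has sprung back up, and the job is handed in; I did not see the click itself because the stud was mostly hidden under the jaw, and no verdict came back.

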